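# Blow-dry the rinsed strainer spoon

## Task

The rinsed strainer spoon hangs by its crook on the front rim of the beige rack: move it to the steel drying rail, hung by its crook over the bar with its bowl straight in front of the blower's outlet, and let go of it. Then turn the blower's dial clockwise past the low and high clicks to the sprung boost position at the end of its travel, and finish while still holding it there so that it cannot spring back. Drop nothing and leave the jars and the other things where they are.

Things in the scene. Friction and masses are not known exactly. Their poses are not given: they have to be found in the camera images.
- skimmer_crook (a point): Middle of the gap of the strainer spoon's crook, 20 mm below the underside of its top (23 below the very top). Crook: upside-down U of flat strap, 36 mm across the outside, gap 30; its short leg ends 22 mm below this point, its long leg runs on straight as the handle. z up the handle; y across the crook from long leg to short leg (pinch it over the outside along y, from above); x along the rim or bar.
- skimmer_bowl (a point): Centre of the strainer spoon's bowl, 163 mm below the crook's middle and 16 mm to the long leg's side; the bowl's face looks along the spoon's y.
- rack_rim (a point): Middle of the top edge of the rack's long front wall on which the spoon hangs, 285 mm above the table. The wall is 5 mm thick and 53 high, its edge runs along this x; y points into the upper tray (floor 48 mm below the edge; a paddle and a scoop lie in it, 70 mm or more from this edge), z up.
- rail_mid (a point): Middle of the drying rail's bar, on the bar's axis, 284 mm above the table. The bar is a level steel tube 12 mm thick along this x, clear for 100 mm either way, posts at 118 mm, nothing above it. y is level, across the bar, away from the blower; z up.
- outlet (a point): Centre of the blower's rectangular air outlet, 110 wide and 100 high; y points straight out of it along the air stream towards the drying rail (bar 120 to 165 mm away), x sideways, z up.
- dial_wing (a point): On the axis of the blower's selector dial, which turns about the vertical on the blower's flat top: a 58 mm skirt 7 high with an upright bar grip 50 long, 13 thick, rising 26.5 mm above the skirt. This point is half-way up the grip, 13.5 mm below its top, 20 above the blower's top. x along the grip towards its white pointer line, turning with the dial; z up.
- dial (a joint): Turn of the dial in rad, clockwise from above. 0 off (start); click stops low at 0.40 and high at 0.85, where it stays when let go; clicks take up to 0.11 N m. Beyond high a spring pushes back with 0.1 to 0.2 N m: boost is from 1.15 to the end stop at 1.30, and let go there it springs back to a lower position.
- skimmer: The stainless strainer spoon, 130 g: straight flat handle 14 wide (x), 3 thick, crook at the top, round perforated bowl 84 mm wide and 10 deep below, 228 mm long. Hangs at the start with the crook over the rack's front rim, handle and bowl outside, so it comes off by lifting 50 mm and drawing away to the handle's side; free, it leans 0.11 rad. Origin: underside of the crook's top.
- rail: The drying rail, fixed: a steel tube bent to a goal shape over a shallow drip tray 270 x 90 mm; origin on the table under the middle of the bar.
- rack: Beige plastic rack, fixed, two tiers, 340 x 240 mm (x, y) and 285 high, 300 with its corner pins, long side to the robot. Origin on the table under its middle.
- jar_a: Glass jar with locking lever lid, 84 mm wide, 146 mm high, in the rack's lower tier; leave it alone.
- jar_b: Glass jar with locking lever lid, 84 mm wide, 121 mm high, in the rack's lower tier; leave it alone.
- paddle: Wooden paddle 225 mm long lying in the rack's upper tray; leave it alone.
- scoop: Small plastic scoop, 115 mm long, 30 mm high, in the rack's upper tray; leave it alone.
- mug: Mug, 85 mm high, on the table on the robot's side of the blower; leave it alone.
- brush: Brush, 170 mm long, lying on the table in front of the rack; leave it alone.
- bottle: Clear bottle, 160 mm high, beside the blower; leave it alone.
- blower: Cordless drum blower, fixed, 160 wide, 320 long (y), its flat top 250 mm above the table; a low carry handle behind. Origin on the table right under the dial's axis.
Things that resemble listed ones, but are neither listed nor needed, are in the scene too. Leave any pink look-alike of the skimmer alone.

How it is judged:
On the way, in this order (a step that is already met when the one before it is completed fails the run):
1. the strainer spoon hangs by its crook over the bar of the drying rail, in front of the outlet, let go and at rest (y of skimmer_crook in the frame of rail_mid between -0.017 and 0.017 m and z of skimmer_crook in the frame of rail_mid between -0.023 and -0.006 m and x of skimmer_crook in the frame of rail_mid between -0.1 and 0.1 m and x of skimmer_bowl in the frame of outlet between -0.045 and 0.045 m and angle between skimmer_crook's own z axis and vertical below 0.2 rad and contact force between skimmer and rail above 0.4 N and contact force between skimmer and the arm below 0.05 N and contact force between skimmer and the fingers below 0.05 N and linear speed of skimmer below 0.05 m/s), for 0.3 s.
2. the dial is in boost (value of joint dial above 1.15 rad), for 0.3 s.
At the end, for the whole second after the job is handed in: Spoon hangs free and still, upright within 11 deg, by its crook on the bar (bar inside the crook, within 100 mm of its middle), bowl within 45 mm sideways of the outlet's centre line, untouched by robot; dial held by the robot at 1.15 rad or more throughout the last second (all of step 1 and value of joint dial above 1.15 rad and contact force between any of the fingers, the arm and blower above 0.5 N); the arm keeps its last pose, push and grip.
It fails at once if the strainer spoon is dropped or laid down (height (world z) of skimmer_crook below 0.19 m).
It fails at once if one of the other things is disturbed (moved more than 30 mm) (distance of any of jar_a, jar_b, paddle, scoop, mug, brush, bottle from where it was at the start of the episode above 0.03 m).
It also fails if it takes over 61 s, if anything falls off the work surface, if the arm or the gripper's body presses on something with over 40 N, if the wrist force passes 120 N, or if a joint passes its speed limit or range.

## Robot

A 6-joint arm with a two-finger parallel gripper is mounted at the origin on the work surface. World frame = base frame: x ahead of the robot, y to its left, z up, the work surface at z = 0. Lengths are in m, angles in rad, forces in N, time in s.
With the tool pointing down it reaches from about 0.375 to 0.9 m from the base axis. Payload 3.1 kg.
Tool frame: the origin (TCP) lies at the very end of the fingers, on their centre line; the grasp point (between the pads) lies 19 mm behind it; z points along the fingers, y is the direction in which the jaws open and shut (so a half turn about z gives the same grasp; the last joint's range is limited). The gripper opens to 85 mm and grips with 20 to 120 N. Pads are 22 mm wide; open, the fingers measure 114 mm over their backs; the gripper's body (76 mm by 85 mm) begins 54 mm behind the grasp point. The pads swing forward as they close: fully open they stand 13 mm farther back than shut.
Start: joints at [-1.429, 0.527, 1.433, -0, 1.181, -0.178], TCP at [0.197, -0.593, 0.231] pointing down, gripper open.
Joint ranges: [-3.08, 3.08], [-0.75, 2.2], [0.22, 2.44], [-1.43, 4.57], [0, 2.65], [-2.85, 2.85]. Speed limits (rad/s): [2.79, 2.79, 3.14, 3.14, 3.14, 3.14].

## Interface

Orientations are given as a unit quaternion [x, y, z, w].
In Python, from station import * gives the robot as it stands.
- The arm moves only by the tool jog_arm, never from a script. Its argument "motion" is a list of rows, each a list of 5 numbers: the shift along the world's x, y, z in cm, then the turn about the world's z in degrees, then the closure in counts, from 0 (fully open) to 255 (shut). In form: [[tx, ty, tz, yaw, jaw], ...]. A call has 1 to 10 rows; each row shifts and turns the pose as measured when the row begins; what a row does not reach is not made up. A row lasts 1/12 s, in which the tool goes at most 41.7 mm and 7.16 degrees, less where a joint would pass 70% of its speed; a pose out of reach is approached as far as the arm can. A call with a gripper value outside its range is refused whole. The fingers move at their own pace and stop on an object; "squeeze" is the grip in N (left out, the last holds). Time passes only in rows, so rows that do not move let the fingers close. It gives the time, the measured TCP pose, the force and the opening at its end, in the units of the state.
- sense(): the state, without advancing time (a new reading comes with each control period).
- snapshot(name): name is "scene" or "top" or "wrist"; returns a dict with "img" (400x640x3 uint8, red, green, blue), "depth" (400x640 float32, m along the optical axis (not along the pixel's ray), 0 where there is no reading), "intrinsics" (3x3 intrinsics, pixels), "dist_coeffs" ([k1, k2, p1, p2, k3] as OpenCV has them; the pictures are not rectified), "eye" and "attitude" of the camera in the world. Camera axes: x right, y down, z forward; pixel columns grow to the right and rows downward; lengths in m; the calibration is good to about 2 mm. A picture is of the moment at which its call begins.
- sign_off(): hands the job in, once; it reports no verdict.
The state is a dict: "t": time; "q": joint angles; "qd": joint speeds; "tau": joint torques, N m; "tcp_pos": TCP position; "tool_rot": TCP orientation; "force": force on the tool from outside, world axes, zero at the start; "ft_torque": the same for the moment, N m; "finger_gap": opening from 0.0 (shut) to 1.0 (fully open).
Only numpy, scipy, OpenCV 4.12 (cv2) and the standard library are available. Lean on these libraries where they do the work, as an engineer would, in place of code of your own. Each camera call takes 0.05 s, during which the arm holds its last target.

## Working session

There is one attempt and no reset: what is moved stays moved. The work goes in short steps, Python scripts to look and compute and a tool call to move; the robot and the scene stay as the last step left them, time stands still between calls to the robot, and variables do not carry over. Pictures are saved under pics/ and viewed, and the job is handed in when it is done.

Besides the shell and the picture viewer there is one more tool, called in YAML: its name, and indented under it one key for each argument. jog_arm: Moves the arm, as the interface text tells. Its arguments: {"type":"object","properties":{"motion":{"type":"array","items":{"type":"array","items":{"type":"number"}}},"squeeze":{"type":"number"}},"required":["motion"]}

```bash
mkdir -p pics; ls
python3 - <<'E'
from station import *
import cv2
s=sense();print(s)
for n in ["scene","top","wrist"]:
    d=snapshot(n);cv2.imwrite(f"pics/{n}0.png",d["img"][:,:,::-1]);print(n,d["intrinsics"],d["dist_coeffs"],d["eye"],d["attitude"])
E
```

```text
pics
{'t': 0.0, 'q': array([-1.42952563e+00,  5.28491379e-01,  1.43393039e+00,  2.08217717e-05,
        1.18141583e+00, -1.78528510e-01]), 'qd': array([-7.63601222e-04, -4.71563079e-04,  7.74286113e-04, -9.35788258e-04,
        1.34036490e-03,  7.23852554e-05]), 'tau': array([ 7.94206062e-05, -4.42347622e+01, -1.78023398e+01, -2.23532861e-04,
        8.38146399e-03,  9.51518331e-08]), 'tcp_pos': array([ 0.19639622, -0.59256556,  0.23030922]), 'tool_rot': array([ 9.87243283e-01,  1.59215077e-01,  3.05346939e-05, -1.12209875e-03]), 'force': array([-0.52706431,  0.08850072, -0.09586236]), 'ft_torque': array([ 0.01900277, -0.02403662,  0.00609643]), 'finger_gap': 0.9992954645367558}
scene [[445.7281902    0.         323.15496141]
 [  0.         445.7281902  200.00671264]
 [  0.           0.           1.        ]] [-0.11363755  0.          0.          0.          0.        ] [ 0.8450423  -0.04407917  1.22367923] [ 0.77621612  0.60805912 -0.10290148 -0.13101119]
top [[457.51422103   0.         308.27657508]
 [  0.         457.51422103 202.30596778]
 [  0.           0.           1.        ]] [-0.11916489  0.          0.          0.          0.        ] [0.26206353 0.01171211 1.31786645] [-0.69233644  0.71407358 -0.07388529  0.07287077]
wrist [[335.88850829   0.         320.98579762]
 [  0.         335.88850829 200.59635459]
 [  0.           0.           1.        ]] [-0.02150909  0.          0.          0.          0.        ] [ 0.25996283 -0.57179611  0.37375268] [ 0.80325091 -0.58057415 -0.07868327  0.10738051]
```

View pics/scene0.png

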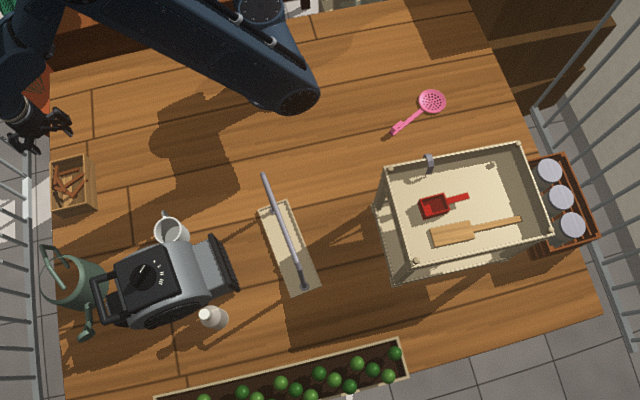

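View pics/top0.png

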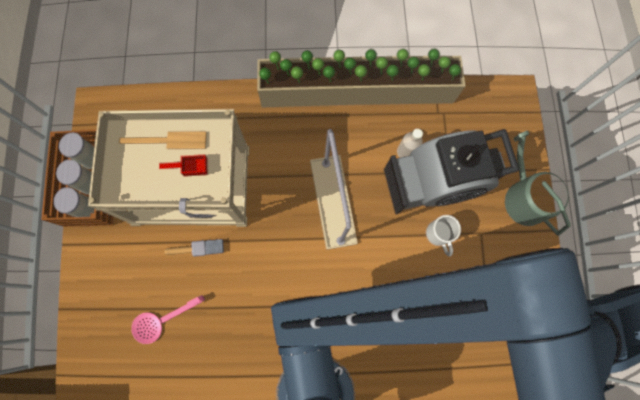

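View pics/wrist0.png

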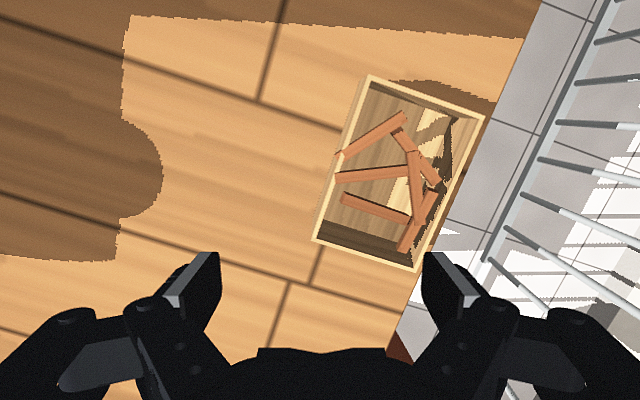

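Top view: the steel spoon's crook is at (183,207), over the rack's front wall. In the scene view it's at (429,163). The only other candidate is the pink skimmer on the table, top (147,328) and scene (430,100), which is a decoy. The steel one on the rim matches the description. The rail bar runs (330,133)-(345,240) in top, and the dial is at (470,155).

```bash
cat > h.py <<'E'
import numpy as np, cv2
from scipy.spatial.transform import Rotation as R
def ray(d,uv):
    K=np.array(d["intrinsics"]);p=cv2.undistortPoints(np.array(uv,float).reshape(-1,1,2),K,np.array(d["dist_coeffs"])).reshape(-1,2)
    r=np.c_[p,np.ones(len(p))]
    return np.array(d["eye"]),r@R.from_quat(d["attitude"]).as_matrix().T
def plane(d,uv,z):
    e,r=ray(d,uv);return e+r*((z-e[2])/r[:,2])[:,None]
def dep(d,uv):
    e,r=ray(d,uv);uv=np.round(np.array(uv)).astype(int).reshape(-1,2);z=d["depth"][uv[:,1],uv[:,0]];return e+r*z[:,None]
def cloud(d):
    v,u=np.mgrid[:400,:640];uv=np.c_[u.ravel(),v.ravel()];return dep(d,uv).reshape(400,640,3)
def crop(d,u0,v0,u1,v1,f,name):
    cv2.imwrite(name,cv2.resize(d["img"][v0:v1,u0:u1,::-1],None,fx=f,fy=f,interpolation=cv2.INTER_CUBIC))
E
python3 - <<'E'
from station import *
from h import *
a=snapshot("top");b=snapshot("scene")
np.save("top.npy",a,allow_pickle=True);np.save("scene.npy",b,allow_pickle=True)
crop(a,90,100,250,230,5,"pics/c1.png")
crop(a,300,110,540,260,3.3,"pics/c2.png")
crop(b,370,130,530,250,5,"pics/c3.png")
crop(b,80,160,340,330,3,"pics/c4.png")
E
```

```text
(no output)
```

View pics/c1.png

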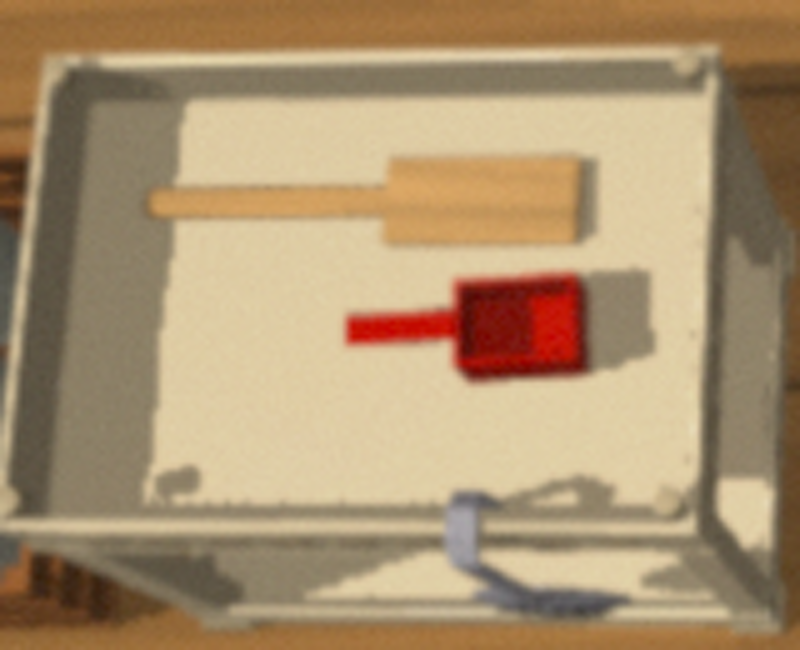

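View pics/c2.png

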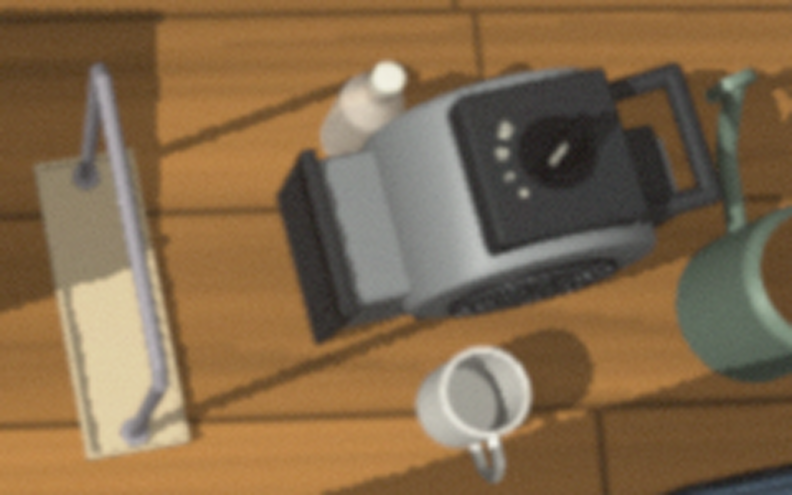

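View pics/c3.png

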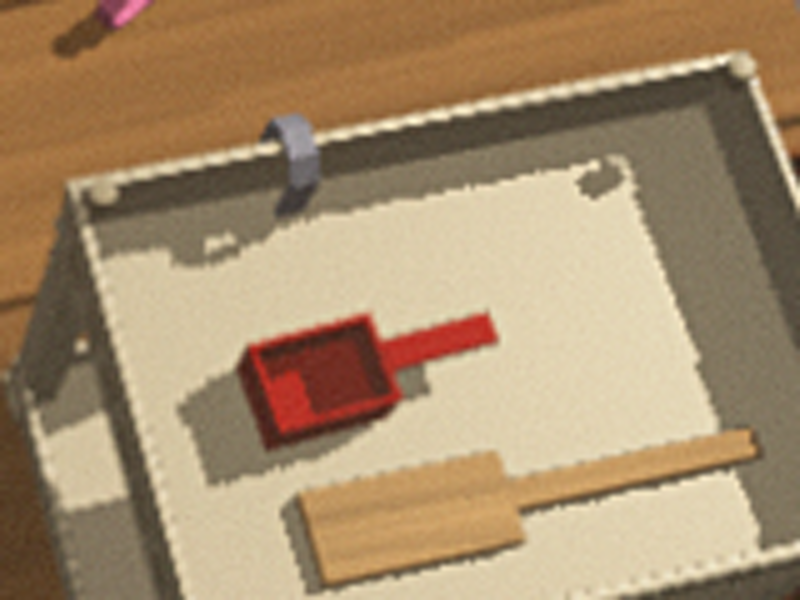

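View pics/c4.png

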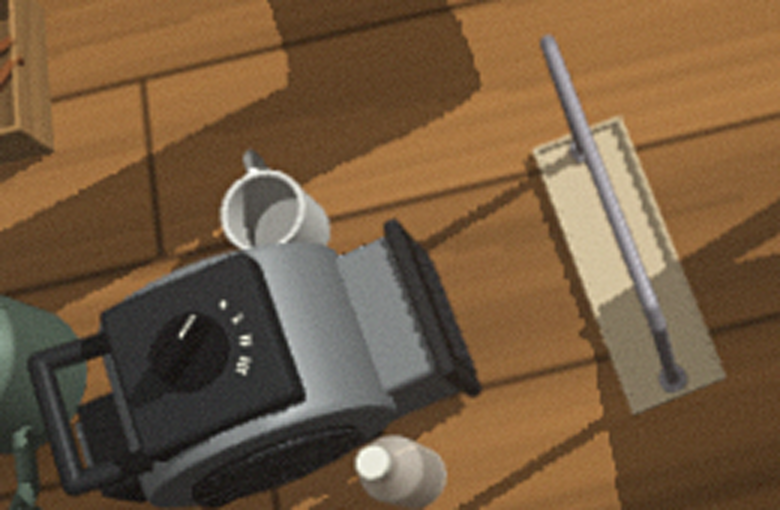

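Run:
```python
from h import *
np.set_printoptions(precision=4,suppress=True)
a=np.load("top.npy",allow_pickle=True).item();b=np.load("scene.npy",allow_pickle=True).item()
A=lambda f,u0,v0,l:[((u+.5)/f+u0-.5,(v+.5)/f+v0-.5) for u,v in l]
# rim front edge top view
print("rim top",plane(a,A(5,90,100,[(20,526),(700,526)]),.285))
print("rim scene",plane(b,A(5,370,130,[(80,182),(735,60)]),.285))
print("crook top",plane(a,A(5,90,100,[(460,525),(450,525),(478,525),(462,550),(465,500)]),.288))
print("crook scene",plane(b,A(5,370,130,[(292,133),(275,125),(310,135)]),.288))
print("bar top",plane(a,A(3.3,300,110,[(98,72),(158,385)]),.290))
print("bar scene",plane(b,A(3,80,160,[(549,45),(655,315)]),.290))
print("dial top",plane(a,A(3.3,300,110,[(549,165),(567,143),(558,154)]),.2835))
print("dial scene",plane(b,A(3,80,160,[(194,316),(181,337)]),.2835))
print("blower top corners T",plane(a,A(3.3,300,110,[(452,100),(603,72),(643,220),(492,252)]),.25))
print("S",plane(b,A(3,80,160,[(103,312),(250,255),(302,400),(150,462)]),.25))
print("outlet front top edge T",plane(a,A(3.3,300,110,[(280,195),(300,155),(350,330),(318,340)]),.2), dep(a,A(3.3,300,110,[(285,195),(303,158),(345,325),(320,335)])))
print("outlet S",dep(b,A(3,80,160,[(392,226),(402,226),(466,386),(478,386),(440,300)])))
```

```text
rim top [[0.4897 0.5161 0.285 ]
 [0.4797 0.189  0.285 ]]
rim scene [[0.482  0.1928 0.285 ]
 [0.4951 0.5194 0.285 ]]
crook top [[0.483  0.3009 0.288 ]
 [0.4831 0.3056 0.288 ]
 [0.4827 0.2924 0.288 ]
 [0.4711 0.2996 0.288 ]
 [0.4948 0.2988 0.288 ]]
crook scene [[0.4827 0.2952 0.288 ]
 [0.477  0.2888 0.288 ]
 [0.4857 0.3031 0.288 ]]
bar top [[ 0.6496 -0.0486  0.29  ]
 [ 0.4203 -0.0806  0.29  ]]
bar scene [[ 0.4377 -0.0854  0.29  ]
 [ 0.6576 -0.0531  0.29  ]]
dial top [[ 0.5728 -0.3738  0.2835]
 [ 0.5892 -0.3892  0.2835]
 [ 0.581  -0.3815  0.2835]]
dial scene [[ 0.5795 -0.3788  0.2835]
 [ 0.5926 -0.3902  0.2835]]
blower top corners T [[ 0.6357 -0.317   0.25  ]
 [ 0.6559 -0.4373  0.25  ]
 [ 0.5385 -0.4541  0.25  ]
 [ 0.5171 -0.3358  0.25  ]]
S [[ 0.5509 -0.4602  0.25  ]
 [ 0.5333 -0.3423  0.25  ]
 [ 0.6507 -0.319   0.25  ]
 [ 0.6703 -0.4371  0.25  ]]
outlet front top edge T [[ 0.5791 -0.1902  0.2   ]
 [ 0.6109 -0.2081  0.2   ]
 [ 0.4715 -0.2366  0.2   ]
 [ 0.4646 -0.2116  0.2   ]] [[ 0.6143 -0.217   0.0754]
 [ 0.6243 -0.2204  0.1486]
 [ 0.4931 -0.2533  0.1075]
 [ 0.4945 -0.2419  0.0583]]
outlet S [[ 0.5046 -0.2515  0.1495]
 [ 0.4598 -0.2709  0.001 ]
 [ 0.6378 -0.2257  0.0828]
 [ 0.631  -0.2234  0.0315]
 [ 0.5649 -0.2304  0.1058]]
```

Run:
```python
from h import *
np.set_printoptions(precision=4,suppress=True)
a=np.load("top.npy",allow_pickle=True).item();b=np.load("scene.npy",allow_pickle=True).item()
A=lambda f,u0,v0,l:[((u+.5)/f+u0-.5,(v+.5)/f+v0-.5) for u,v in l]
print("plateT",dep(a,A(3.3,300,110,[(465,110),(595,85),(630,210),(500,240),(558,154),(549,165),(567,143)])))
print("plateS",dep(b,A(3,80,160,[(120,320),(240,270),(290,390),(160,450),(188,326)])))
for n,d,box in(("T",a,(300,110,372,185)),("S",b,(250,170,310,300))):
    c=cloud(d)[box[1]:box[3]+60,box[0]:box[2]].reshape(-1,3)
    m=(c[:,2]>.26)&(c[:,2]<.32)&(c[:,1]<.0)&(c[:,1]>-.13);p=c[m];print(n,len(p),p[:,2].max(),np.percentile(p[:,2],90))
    pz=p[p[:,2]>.275]; f=np.polyfit(pz[:,0],pz[:,1],1);print("bar fit y=",f,pz[:,0].min(),pz[:,0].max(),np.arctan(f[0]))
for n,d in(("T",a),("S",b)):
    c=cloud(d).reshape(-1,3)
    m=(abs(c[:,0]-.58)<.15)&(c[:,1]<-.28)&(c[:,1]>-.48)&(c[:,2]>.262)&(c[:,2]<.3);p=c[m]
    print("grip",n,len(p),p.mean(0),p[:,2].max(),np.median(p[:,2]));
    if len(p)>5: w,v=np.linalg.eigh(np.cov(p[:,:2].T));print(w,v[:,1],p.min(0),p.max(0))
    m=(abs(c[:,0]-.58)<.15)&(c[:,1]<-.28)&(c[:,1]>-.5)&(c[:,2]>.2)&(c[:,2]<.3)
    print(np.histogram(c[m][:,2],bins=np.arange(.2,.3,.005)))
    m=(abs(c[:,0]-.485)<.06)&(abs(c[:,1]-.3)<.025)&(c[:,2]>.2865)&(c[:,2]<.31)
    print("crook",n,m.sum(),c[m].mean(0) if m.any() else 0,c[m].min(0) if m.any() else 0,c[m].max(0) if m.any() else 0)
```

```text
plateT [[ 0.6276 -0.3262  0.2499]
 [ 0.6449 -0.4289  0.2517]
 [ 0.5468 -0.4456  0.2485]
 [ 0.5268 -0.3438  0.2469]
 [ 0.5805 -0.3808  0.2851]
 [ 0.5748 -0.3763  0.2768]
 [ 0.5891 -0.3891  0.2837]]
plateS [[ 0.5595 -0.4485  0.2481]
 [ 0.5429 -0.3516  0.2494]
 [ 0.6422 -0.3256  0.2536]
 [ 0.6632 -0.4286  0.25  ]
 [ 0.586  -0.3838  0.2844]]
T 520 0.2946141626536112 0.29076351257379335
bar fit y= [ 0.1429 -0.1443] 0.4206329091786388 0.6587528830216662 0.1419249590351551
S 575 0.29493978149065425 0.29133492070587774
bar fit y= [ 0.148  -0.1504] 0.42822666159373296 0.666668587996699 0.1469024035628649
grip T 130 [ 0.5889 -0.3886  0.2801] 0.28790929839440116 0.2814279435786472
[0.     0.0002] [-0.7223  0.6915] [ 0.5682 -0.4128  0.2623] [ 0.6125 -0.3706  0.2879]
(array([ 154,  214,  221,  145,  166,  181,  122,   55,  118, 1143,  656,
        187,   12,    5,    7,   19,   84,   10,    0]), array([0.2  , 0.205, 0.21 , 0.215, 0.22 , 0.225, 0.23 , 0.235, 0.24 ,
       0.245, 0.25 , 0.255, 0.26 , 0.265, 0.27 , 0.275, 0.28 , 0.285,
       0.29 , 0.295]))
crook T 47 [0.4836 0.3021 0.2885] [0.473  0.2807 0.2866] [0.4918 0.3241 0.292 ]
grip S 216 [ 0.5982 -0.3923  0.2789] 0.2878316892114896 0.28225309496702633
[0.     0.0002] [-0.7328  0.6804] [ 0.5765 -0.4188  0.262 ] [ 0.6184 -0.3755  0.2878]
(array([ 207,  251,  294,  191,  173,  211,  182,   61,   72, 1068, 1221,
        248,   28,   23,   21,   20,  106,   32,    0]), array([0.2  , 0.205, 0.21 , 0.215, 0.22 , 0.225, 0.23 , 0.235, 0.24 ,
       0.245, 0.25 , 0.255, 0.26 , 0.265, 0.27 , 0.275, 0.28 , 0.285,
       0.29 , 0.295]))
crook S 37 [0.4893 0.2982 0.2878] [0.4787 0.2811 0.2866] [0.4993 0.3201 0.2899]
```

jog_arm:
  motion:
    - [0, 0, 4, 0, 0]
    - [0, 0, 4, 0, 0]
    - [0, 0, 4, 0, 0]
    - [1, 2, 3, 0, 0]
    - [2, 3.5, 0, 0, 0]
    - [2, 3.5, 0, 0, 0]
    - [2, 3.5, 0, 0, 0]
    - [2, 3.5, 0, 0, 0]
    - [2, 3.5, 0, 0, 0]
    - [2, 3.5, 0, 0, 0]

```text
t: 1.08
tcp_pos: [0.3244, -0.3594, 0.384]
tool_rot: [0.988, 0.152, 0.001, -0.0]
force: [0.2, -0.7, 1.1]
finger_gap: 1.0
```

jog_arm:
  motion:
    - [2, 3.5, 0, 7, 0]
    - [2, 3.5, 0, 7, 0]
    - [2, 3.5, 0, 7, 0]
    - [2, 3.5, 0, 7, 0]
    - [2, 3.5, 0, 7, 0]
    - [1, 4, 0, 7, 0]
    - [0, 4, 0, 7, 0]
    - [0, 4, 0, 7, 0]
    - [0, 4, 0, 7, 0]
    - [0, 4, 0, 7, 0]

```text
t: 1.92
tcp_pos: [0.4373, 0.0298, 0.3848]
tool_rot: [0.712, 0.702, 0.003, 0.001]
force: [0.4, -0.3, -0.2]
finger_gap: 0.995
```

jog_arm:
  motion:
    - [0, 4, 0, 0, 0]
    - [0, 4, 0, 0, 0]
    - [0, 4, 0, 0, 0]
    - [1, 4, 0, 0, 0]
    - [1, 4, 0, 0, 0]
    - [0, 1, 0, -1, 0]
    - [0, 0, 0, 0, 0]
    - [0, 0, 0, 0, 0]

```text
t: 2.58
tcp_pos: [0.452, 0.2549, 0.3851]
tool_rot: [0.712, 0.702, 0.005, 0.001]
force: [0.2, -0.5, 0.5]
finger_gap: 0.997
```

Run:
```python
from station import *
from h import *
d=snapshot("wrist");np.save("w1.npy",d,allow_pickle=True);cv2.imwrite("pics/w1.png",d["img"][:,:,::-1]);s=sense();print(s["tcp_pos"],s["tool_rot"],d["eye"],R.from_quat(d["attitude"]).as_matrix())
```

```text
[0.45192832 0.2544318  0.3850691 ] [7.12625858e-01 7.01529117e-01 4.58365511e-03 5.24579993e-04] [0.45230251 0.32085396 0.52876282] [[ 0.99985777 -0.01672766  0.00215153]
 [-0.01560485 -0.96595779 -0.25822866]
 [ 0.00639785  0.25815836 -0.96608143]]
```

View pics/w1.png

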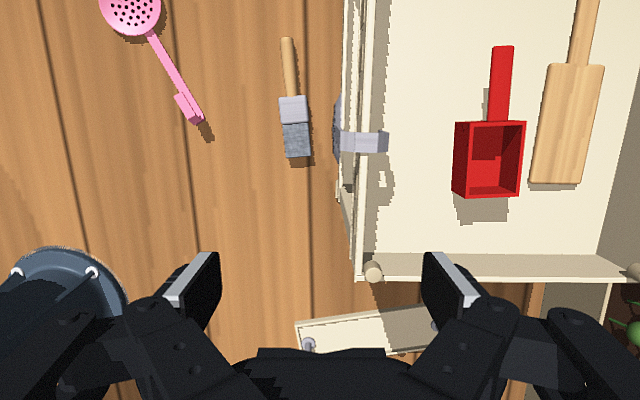

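The wrist view shows the steel crook at about (340-387, 132-152), straddling the rim line, with the brush at (295,130) and the scoop at (490,155) well clear.

Run:
```python
from h import *
np.set_printoptions(precision=4,suppress=True)
d=np.load("w1.npy",allow_pickle=True).item()
crop(d,310,90,430,210,6,"pics/w1c.png")
c=cloud(d)
p=c[125:160,330:395].reshape(-1,3);m=(p[:,2]>.2868)&(p[:,2]<.3);q=p[m];print(len(q),q.min(0),q.max(0),q.mean(0))
for z in(.2765,.279,.282,.285,.288):pass
p=c[170:240,340:390].reshape(-1,3);m=(p[:,2]>.282)&(p[:,2]<.29);q=p[m];print("rim",len(q),q.min(0),q.max(0),np.polyfit(q[:,1],q[:,0],1))
print(c[141,330:395:2])
```

```text
569 [0.4742 0.2896 0.2868] [0.4963 0.3062 0.2908] [0.4848 0.299  0.2885]
rim 561 [0.4793 0.2242 0.2821] [0.4865 0.2787 0.2877] [0.033  0.4744]
[[0.469  0.2754 0.0009]
 [0.4678 0.2852 0.1153]
 [0.4696 0.2865 0.1304]
 [0.4677 0.2939 0.2167]
 [0.4672 0.2975 0.2587]
 [0.4675 0.2993 0.28  ]
 [0.4689 0.2994 0.2811]
 [0.4703 0.2994 0.2818]
 [0.4716 0.2996 0.2837]
 [0.4729 0.2997 0.2851]
 [0.4743 0.2997 0.2854]
 [0.4756 0.2998 0.2875]
 [0.4771 0.2998 0.2869]
 [0.4783 0.2999 0.2889]
 [0.4797 0.2998 0.2884]
 [0.481  0.2999 0.2899]
 [0.4826 0.2998 0.2883]
 [0.4841 0.2997 0.2878]
 [0.4853 0.2998 0.289 ]
 [0.4869 0.2997 0.288 ]
 [0.4883 0.2997 0.288 ]
 [0.4897 0.2997 0.2885]
 [0.4911 0.2997 0.2884]
 [0.4925 0.2996 0.2882]
 [0.4938 0.2997 0.2889]
 [0.4957 0.2994 0.2864]
 [0.4975 0.2993 0.2847]
 [0.499  0.2992 0.284 ]
 [0.501  0.2989 0.2813]
 [0.5027 0.2988 0.28  ]
 [0.513  0.295  0.238 ]
 [0.515  0.2949 0.2364]
 [0.5164 0.295  0.2381]]
```

View pics/w1c.png

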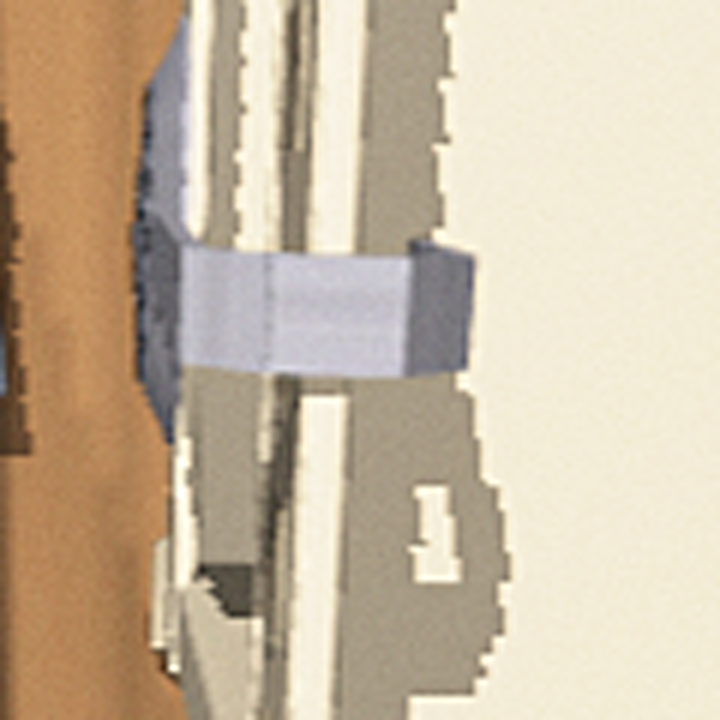

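jog_arm:
  motion:
    - [1.7, 2.3, 0, -0.5, 0]
    - [1.6, 2.2, 0, -0.5, 0]
    - [0, 0, -2.5, 0, 0]
    - [0, 0, -2.5, 0, 0]
    - [0, 0, 0, 0, 0]
    - [0, 0, 0, 0, 0]

```text
t: 3.13
tcp_pos: [0.4874, 0.2914, 0.3359]
tool_rot: [0.723, 0.691, 0.005, 0.002]
force: [-0.1, 0.8, 0.2]
finger_gap: 0.998
```

jog_arm:
  motion:
    - [-0.2, 0.9, -2, 0, 0]
    - [0, 0, -2.5, 0, 0]
    - [0, 0, -2.5, 0, 0]
    - [0, 0, -1.5, 0, 0]
    - [0, 0, 0, 0, 0]

```text
t: 3.55
tcp_pos: [0.4899, 0.2956, 0.2573]
tool_rot: [0.726, 0.688, 0.01, 0.006]
force: [0.1, 0.5, 0.3]
finger_gap: 0.998
```

jog_arm:
  motion:
    - [-0.5, 0.4, -0.6, 0.5, 0]
    - [0, 0, -0.4, 0, 0]
    - [0, 0, 0, 0, 0]
    - [0, 0, 0, 0, 0]

```text
t: 3.88
tcp_pos: [0.4874, 0.2987, 0.2521]
tool_rot: [0.723, 0.69, 0.014, 0.008]
force: [0.0, -0.1, 1.0]
finger_gap: 1.007
```

jog_arm:
  motion:
    - [-0.2, 0.1, -0.4, 0, 60]
    - [0, 0, 0, 0, 120]
    - [0, 0, 0, 0, 150]
    - [0, 0, 0, 0, 170]
    - [0, 0, 0, 0, 170]
    - [0, 0, 0, 0, 170]
    - [0, 0, 0, 0, 170]
  squeeze: 30

```text
t: 4.47
tcp_pos: [0.487, 0.3007, 0.2511]
tool_rot: [0.723, 0.691, 0.017, 0.009]
force: [1.4, 0.6, -0.2]
finger_gap: 0.422
```

jog_arm:
  motion:
    - [0, 0, 0, 0, 220]
    - [0, 0, 0, 0, 220]
    - [0, 0, 0, 0, 220]
  squeeze: 40

```text
t: 4.72
tcp_pos: [0.4871, 0.3007, 0.2512]
tool_rot: [0.723, 0.691, 0.017, 0.009]
force: [0.2, -0.3, 0.2]
finger_gap: 0.411
```

Run:
```python
from station import *
from h import *
d=snapshot("wrist");cv2.imwrite("pics/w2.png",d["img"][:,:,::-1]);s=sense();print(s["tcp_pos"],s["tool_rot"],s["force"],s["ft_torque"],s["finger_gap"])
```

```text
[0.48703849 0.30067651 0.25113906] [0.72293744 0.69064365 0.01707984 0.00900443] [0.15865895 0.33811668 0.20778274] [ 0.03666907  0.03464577 -0.01426417] 0.41542333792520525
```

View pics/w2.png

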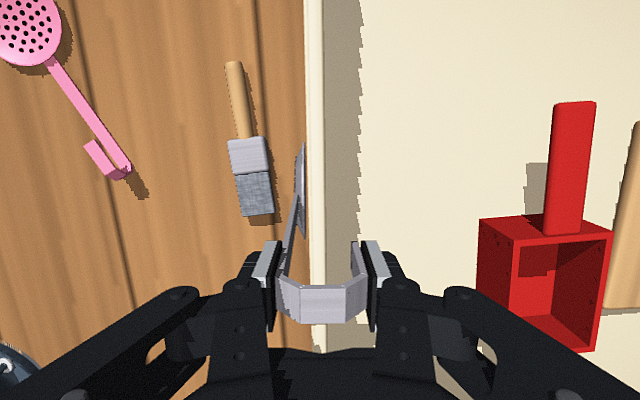

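The crook is held between the pads at (275-370, 285-320), with the handle running down the outside of the wall. Next I lift it.

jog_arm:
  motion:
    - [0, 0, 1.5, 0, 220]
    - [0, 0, 2, 0, 220]
    - [0, 0, 2, 0, 220]
    - [0, 0, 2, 0, 220]
    - [0, 0, 0, 0, 220]

```text
t: 5.18
tcp_pos: [0.4839, 0.2995, 0.3246]
tool_rot: [0.723, 0.691, 0.012, 0.007]
force: [0.2, 0.4, -1.5]
finger_gap: 0.413
```

jog_arm:
  motion:
    - [-2, 0, 0, 0, 220]
    - [-2.5, 0, 0, 0, 220]
    - [-2.5, 0, 0, 0, 220]
    - [-2.5, -1, 0, 0, 220]
    - [0, 0, 0, 0, 220]
    - [0, 0, 0, 0, 220]

```text
t: 5.68
tcp_pos: [0.3835, 0.2875, 0.3184]
tool_rot: [0.724, 0.69, 0.009, 0.006]
force: [0.6, 1.2, -1.0]
finger_gap: 0.408
```

Run:
```python
from station import *
from h import *
d=snapshot("wrist");t=snapshot("top");v=np.vstack([d["img"][120:],t["img"][90:300]]);cv2.imwrite("pics/w3.png",v[:,:,::-1]);s=sense();print(s["tcp_pos"],s["tool_rot"],s["force"])
```

```text
[0.38396416 0.28746943 0.31835123] [0.72376013 0.6899778  0.00851608 0.00542117] [ 0.90822168 -0.6128717  -2.20235613]
```

View pics/w3.png

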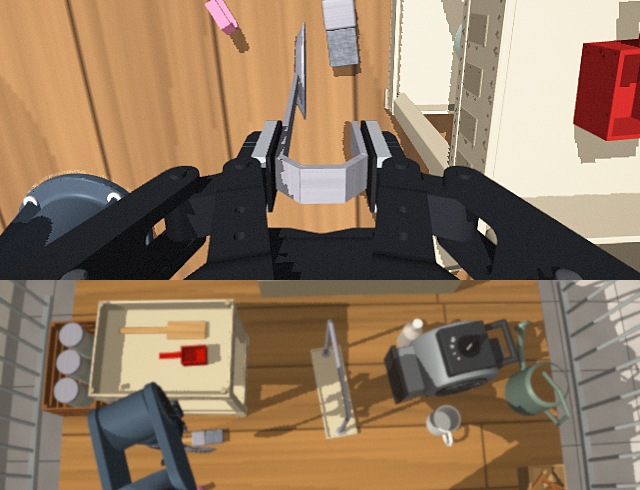

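jog_arm:
  motion:
    - [0.5, -3, 0.2, 0, 220]
    - [0.5, -3, 0.2, 0, 220]
    - [0.5, -3, 0.2, -5, 220]
    - [0.5, -3, 0, -7, 220]
    - [0.5, -3, 0, -7, 220]
    - [0.5, -3, 0, -7, 220]
    - [0.5, -2, 0, -7, 220]
    - [1, 0, 0, -7, 220]
    - [2, 0, 0, -7, 220]
    - [2, 0, 0, -7, 220]

```text
t: 6.62
tcp_pos: [0.4789, 0.0769, 0.3221]
tool_rot: [0.961, 0.278, 0.007, 0.011]
force: [0.2, -0.1, -0.8]
finger_gap: 0.413
```

jog_arm:
  motion:
    - [2.5, 0, 0, -7, 220]
    - [2.5, 0, 0, -7, 220]
    - [1, 0, 0, -7, 220]
    - [0, 0, 0, -5, 220]
    - [0, 0, 0, 0, 220]
    - [0, 0, 0, 0, 220]

```text
t: 7.12
tcp_pos: [0.5535, 0.0725, 0.318]
tool_rot: [0.999, 0.047, 0.006, 0.013]
force: [-0.6, 0.2, -2.7]
finger_gap: 0.413
```

jog_arm:
  motion:
    - [0, -1.5, 0.5, 3, 220]
    - [0, -1.5, 0.5, 0, 220]
    - [0, 0, 0, 0, 220]
    - [0, 0, 0, 0, 220]

```text
t: 7.45
tcp_pos: [0.5532, 0.0418, 0.3262]
tool_rot: [0.997, 0.079, 0.005, 0.012]
force: [-0.5, 0.9, -1.6]
finger_gap: 0.411
```

Run:
```python
from station import *
from h import *
d=snapshot("wrist");np.save("w4.npy",d,allow_pickle=True);cv2.imwrite("pics/w4.png",d["img"][:,:,::-1]);s=sense();print(s["tcp_pos"],s["tool_rot"],s["force"])
a=snapshot("top");np.save("t4.npy",a,allow_pickle=True);cv2.imwrite("pics/t4.png",a["img"][:,:,::-1])
b=snapshot("scene");np.save("s4.npy",b,allow_pickle=True);cv2.imwrite("pics/s4.png",b["img"][:,:,::-1])
```

```text
[0.55329593 0.04180159 0.3262572 ] [0.99681469 0.07860863 0.00493571 0.01252153] [ 1.02385552 -0.19203627 -1.30669429]
```

View pics/w4.png

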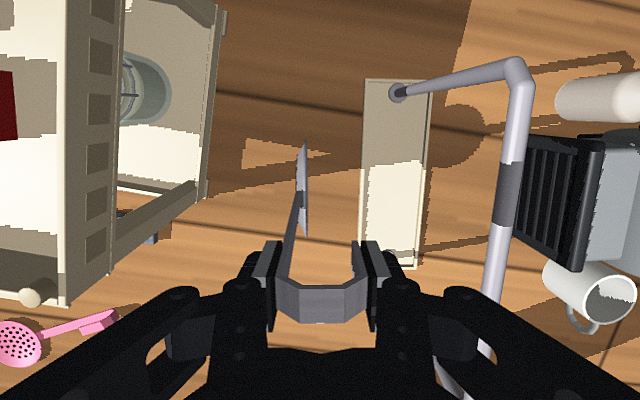

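View pics/t4.png

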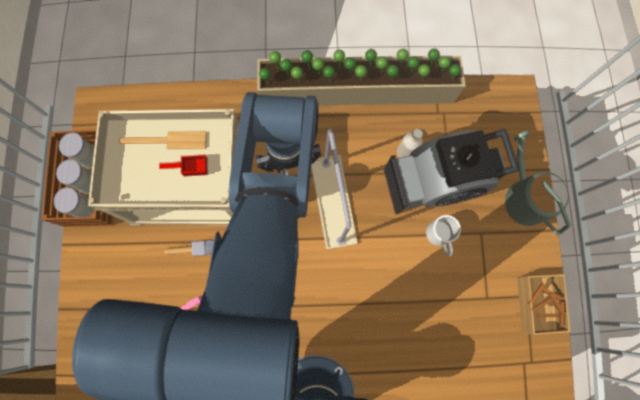

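View pics/s4.png

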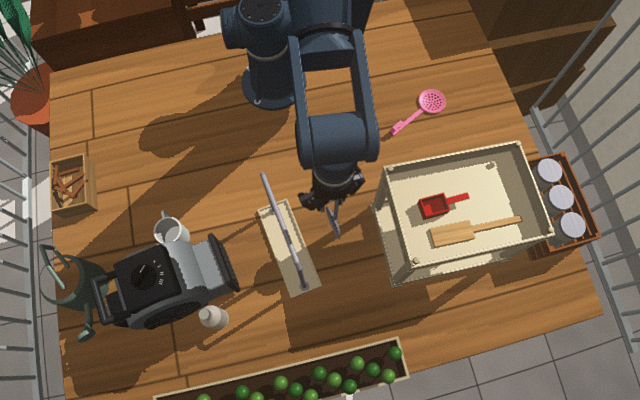

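Wrist view: the crook is at (320,300) between the pads, with the handle and bowl hanging down on the rack side. The bar runs (520,90)-(492,300), and the outlet face is at (520-560,140-270).

Run:
```python
from h import *
np.set_printoptions(precision=4,suppress=True)
d=np.load("w4.npy",allow_pickle=True).item()
c=cloud(d)
p=c[70:305,470:540].reshape(-1,3);m=(p[:,2]>.284)&(p[:,2]<.30);q=p[m]
f=np.polyfit(q[:,0],q[:,1],1);print(len(q),q.min(0),q.max(0),f,np.percentile(q[:,2],95),"y at .545",np.polyval(f,.545))
# edge rows for bar -> plane z=.284 centre
for v in(110,140,230,270):
    r=c[v,480:545]; k=np.where((r[:,2]>.27)&(r[:,2]<.3))[0]; print(v,480+k.min(),480+k.max(),plane(d,[((960+k.min()+k.max())/2,v)],.287))
p=c[275:325,270:375].reshape(-1,3);m=(p[:,2]>.30)&(p[:,2]<.40);q=p[m];z=q[:,2];print("crook",len(q),q.min(0),q.max(0),np.percentile(z,[50,90,95,99]))
q=q[z>np.percentile(z,50)];print(q.mean(0),q.min(0),q.max(0))
# outlet
p=c[130:275,505:600].reshape(-1,3);m=(p[:,2]>.02)&(p[:,2]<.22)&(p[:,1]>-.27)&(p[:,1]<-.15);q=p[m];print("outlet",len(q),q.min(0),q.max(0),np.percentile(q[:,0],[1,5,95,99]))
crop(d,460,60,640,300,2.5,"pics/w4c.png")
```

```text
5073 [ 0.5226 -0.0756  0.284 ] [ 0.657  -0.0472  0.2929] [ 0.1413 -0.1431] 0.29134304006473943 y at .545 -0.0660840238147795
110 507 531 [[ 0.6361 -0.054   0.287 ]]
140 503 527 [[ 0.6203 -0.0566  0.287 ]]
230 490 511 [[ 0.5684 -0.0638  0.287 ]]
270 484 505 [[ 0.5429 -0.0678  0.287 ]]
crook 4245 [0.539  0.0229 0.3281] [0.567  0.0621 0.367 ] [0.3627 0.3645 0.3652 0.3663]
[0.5525 0.0416 0.364 ] [0.5421 0.0229 0.3627] [0.567  0.0621 0.367 ]
outlet 9672 [ 0.4952 -0.2699  0.036 ] [ 0.636  -0.2182  0.1531] [0.498  0.5046 0.628  0.6338]
```

View pics/w4c.png

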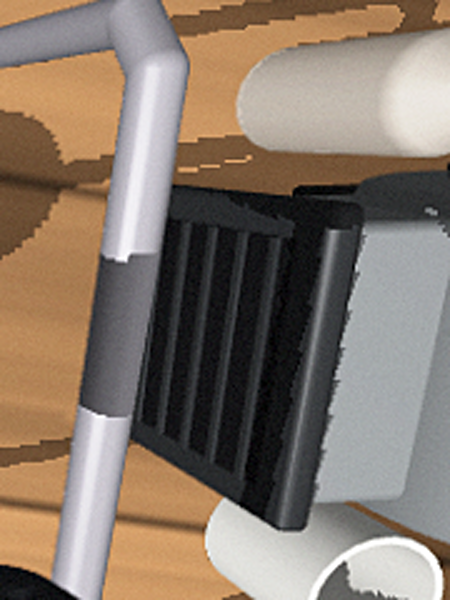

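jog_arm:
  motion:
    - [-0.3, -2.5, 0, 0, 220]
    - [-0.3, -2.5, 0, 0, 220]
    - [-0.3, -2.5, 0, 0, 220]
    - [-0.3, -2.5, 0, 0, 220]
    - [0, 0, 0, 0, 220]
    - [0, 0, 0, 0, 220]

```text
t: 8.1
tcp_pos: [0.5399, -0.0554, 0.3254]
tool_rot: [0.996, 0.084, 0.005, 0.011]
force: [0.0, 0.7, -1.6]
finger_gap: 0.413
```

jog_arm:
  motion:
    - [0.2, -1.2, 0, -1, 220]
    - [0, 0, 0, 0, 220]
    - [0, 0, 0, 0, 220]

```text
t: 8.35
tcp_pos: [0.5421, -0.0661, 0.3252]
tool_rot: [0.997, 0.076, 0.005, 0.01]
force: [0.3, -0.1, -1.6]
finger_gap: 0.418
```

Run:
```python
from station import *
from h import *
np.set_printoptions(precision=4,suppress=True)
d=snapshot("wrist");np.save("w5.npy",d,allow_pickle=True);cv2.imwrite("pics/w5.png",d["img"][:,:,::-1]);s=sense();print(s["tcp_pos"],s["tool_rot"],s["force"])
c=cloud(d)
p=c[:,260:390].reshape(-1,3);m=(p[:,2]>.284)&(p[:,2]<.295)&(abs(p[:,1]+.06)<.03);q=p[m];f=np.polyfit(q[:,0],q[:,1],1);print(len(q),q.min(0),q.max(0),f,np.polyval(f,.541))
p=c[275:325,270:375].reshape(-1,3);m=(p[:,2]>.355)&(p[:,2]<.40);q=p[m];print("crook",q.mean(0),q.min(0),q.max(0))
```

```text
[ 0.5423 -0.0662  0.3253] [0.997  0.076  0.0049 0.0106] [ 0.4255  0.4083 -1.5017]
6460 [ 0.4606 -0.0853  0.284 ] [ 0.6575 -0.047   0.2948] [ 0.1384 -0.1432] -0.06833474017616159
crook [ 0.5416 -0.066   0.3611] [ 0.5287 -0.0852  0.355 ] [ 0.5557 -0.046   0.3664]
```

View pics/w5.png

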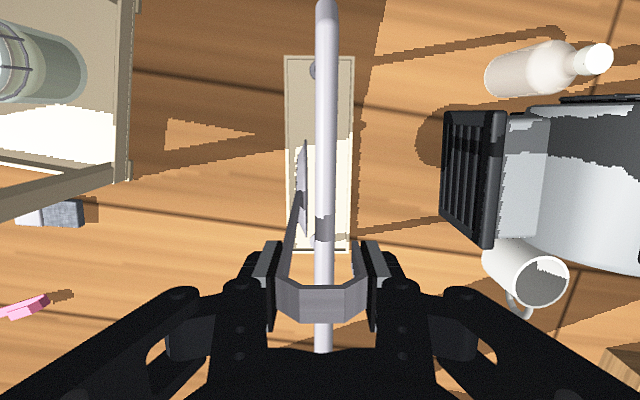

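The bar passes through the crook's gap, at (325,280) between legs at 288 and 355, so I can lower.

jog_arm:
  motion:
    - [0, -0.2, -1.5, 0, 220]
    - [0, 0, -1.5, 0, 220]
    - [0, 0, -1.5, 0, 220]
    - [0, 0, -1.5, 0, 220]
    - [0, 0, 0, 0, 220]
    - [0, 0, 0, 0, 220]

```text
t: 8.9
tcp_pos: [0.5441, -0.0643, 0.265]
tool_rot: [0.997, 0.079, 0.007, 0.011]
force: [0.2, 0.2, -1.2]
finger_gap: 0.412
```

jog_arm:
  motion:
    - [0, -0.4, -0.5, 0, 220]
    - [0, 0, -0.4, 0, 220]
    - [0, 0, -0.2, 0, 220]
    - [0, 0, 0, 0, 220]

```text
t: 9.23
tcp_pos: [0.5458, -0.0679, 0.2565]
tool_rot: [0.997, 0.08, 0.01, 0.011]
force: [-0.7, -0.2, -1.6]
finger_gap: 0.411
```

jog_arm:
  motion:
    - [0, 0, -0.3, 0, 220]
    - [0, 0, -0.2, 0, 220]
    - [0, 0, 0, 0, 220]

```text
t: 9.48
tcp_pos: [0.5466, -0.0682, 0.257]
tool_rot: [0.997, 0.08, 0.012, 0.013]
force: [-0.0, -0.1, -1.9]
finger_gap: 0.419
```

Run:
```python
from station import *
from h import *
np.set_printoptions(precision=4,suppress=True)
d=snapshot("wrist");cv2.imwrite("pics/w6.png",d["img"][:,:,::-1]);s=sense();print(s["tcp_pos"],s["tool_rot"],s["force"])
c=cloud(d)
p=c[275:325,290:355].reshape(-1,3);m=(p[:,2]>.28)&(p[:,2]<.40);q=p[m];print("crook",q.mean(0),q.min(0),q.max(0),np.percentile(q[:,2],95))
```

```text
[ 0.5469 -0.0683  0.2571] [0.9967 0.0798 0.0123 0.0128] [ 0.3055  0.3226 -1.3588]
crook [ 0.546  -0.0676  0.2932] [ 0.5302 -0.0808  0.2851] [ 0.5551 -0.055   0.2966] 0.2953147972060807
```

View pics/w6.png

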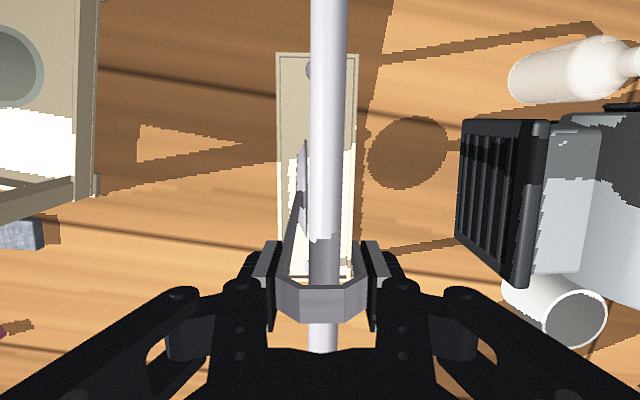

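jog_arm:
  motion:
    - [0, 0, -0.5, 0, 220]
    - [0, 0, -0.3, 0, 220]

```text
t: 9.7
tcp_pos: [0.5477, -0.0687, 0.2556]
tool_rot: [0.997, 0.08, 0.014, 0.014]
force: [-7.7, 4.1, 19.1]
finger_gap: 0.414
```

jog_arm:
  motion:
    - [0, 0, 0, 0, 220]
    - [0, 0, 0, 0, 220]

```text
t: 9.87
tcp_pos: [0.5483, -0.0689, 0.2573]
tool_rot: [0.997, 0.08, 0.016, 0.015]
force: [0.5, 0.3, -1.6]
finger_gap: 0.414
```

Contact with the bar is confirmed (19 N). Opening.

jog_arm:
  motion:
    - [0, 0, 0, 0, 140]
    - [0, 0, 0, 0, 120]
    - [0, 0, 0, 0, 100]
    - [0, 0, 0, 0, 70]
    - [0, 0, 0, 0, 40]
    - [0, 0, 0, 0, 20]
    - [0, 0, 0, 0, 20]

```text
t: 10.45
tcp_pos: [0.5489, -0.0694, 0.255]
tool_rot: [0.997, 0.08, 0.016, 0.015]
force: [-0.1, -0.5, -0.6]
finger_gap: 0.919
```

Run:
```python
from station import *
from h import *
np.set_printoptions(precision=4,suppress=True)
d=snapshot("wrist");cv2.imwrite("pics/w7.png",d["img"][:,:,::-1]);s=sense();print(s["tcp_pos"],s["tool_rot"],s["force"],s["finger_gap"])
```

```text
[ 0.5489 -0.0694  0.255 ] [0.9966 0.0797 0.0156 0.0147] [ 0.5747 -0.9217  0.0789] 0.9220594462964069
```

View pics/w7.png

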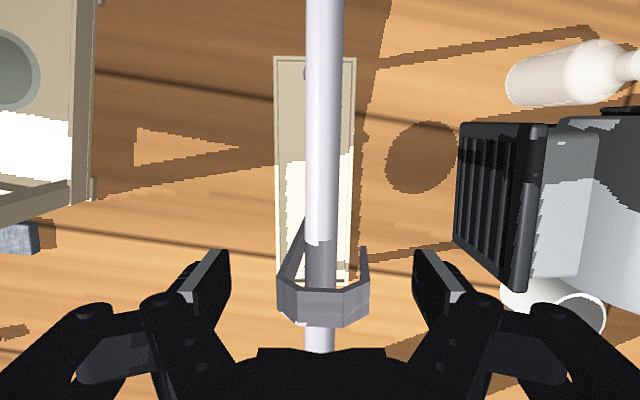

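The spoon hangs on the bar, crook at (322,300), and both pads are clear. Lift straight up.

jog_arm:
  motion:
    - [0, 0, 1.5, 0, 0]
    - [0, 0, 2, 0, 0]
    - [0, 0, 2.5, 0, 0]
    - [0, 0, 2.5, 0, 0]
    - [0, 0, 2.5, 0, 0]
    - [0, 0, 0, 0, 0]
    - [0, 0, 0, 0, 0]
    - [0, 0, 0, 0, 0]

```text
t: 11.17
tcp_pos: [0.5466, -0.0687, 0.3676]
tool_rot: [0.997, 0.08, 0.013, 0.014]
force: [-0.2, -0.5, -0.3]
finger_gap: 1.003
```

Run:
```python
from station import *
from h import *
np.set_printoptions(precision=4,suppress=True)
d=snapshot("wrist");cv2.imwrite("pics/w8.png",d["img"][:,:,::-1]);s=sense();print(s["tcp_pos"],s["tool_rot"],s["force"],s["finger_gap"])
```

```text
[ 0.5462 -0.0685  0.3669] [0.9967 0.0797 0.0123 0.0133] [-0.427   0.6392 -0.2007] 0.9999685440613778
```

View pics/w8.png

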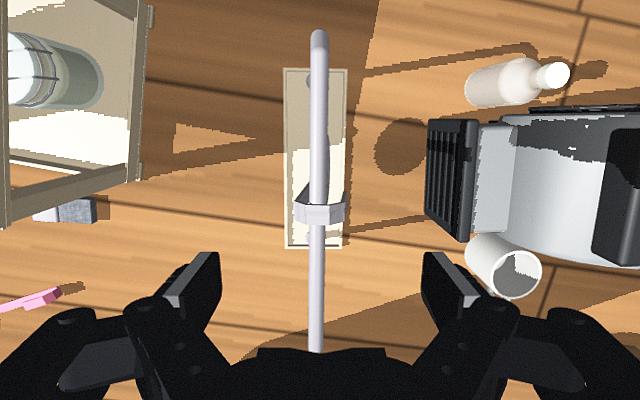

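jog_arm:
  motion:
    - [0.3, -3, 0.5, 0, 0]
    - [0.5, -3.5, 0.5, 7, 0]
    - [0.5, -3.5, 0, 7, 0]
    - [0.5, -3.5, 0, 7, 0]
    - [0.5, -3.5, 0, 7, 0]
    - [0.5, -3.5, 0, 7, 0]
    - [0.5, -3.5, 0, 7, 0]
    - [0.5, -3.5, 0, 7, 0]
    - [0.5, -3, 0, 7, 0]
    - [0.5, -2, 0, 7, 0]

```text
t: 12.05
tcp_pos: [0.587, -0.3982, 0.3595]
tool_rot: [0.8, 0.6, 0.006, -0.006]
force: [0.6, 0.1, 0.6]
finger_gap: 1.0
```

jog_arm:
  motion:
    - [0.5, -1, 0, 7, 0]
    - [0.5, -1, 0, 7, 0]
    - [0.5, 0, 0, 7, 0]
    - [0.5, 0, 0, 7, 0]
    - [0.5, 0, 0, 7, 0]
    - [0, 0, 0, 7, 0]
    - [0, 0, 0, 7, 0]
    - [0, 0, 0, 7, 0]
    - [0, 0, 0, 7, 0]
    - [0, 0, 0, 0, 0]

```text
t: 12.88
tcp_pos: [0.6064, -0.4253, 0.33]
tool_rot: [0.354, 0.935, 0.001, -0.027]
force: [-0.7, -0.5, 0.1]
finger_gap: 0.997
```

Run:
```python
from station import *
from h import *
np.set_printoptions(precision=4,suppress=True)
d=snapshot("wrist");np.save("w9.npy",d,allow_pickle=True);cv2.imwrite("pics/w9.png",d["img"][:,:,::-1]);s=sense();print(s["tcp_pos"],s["tool_rot"],s["force"],s["finger_gap"],s["q"])
r=R.from_quat(s["tool_rot"]).as_matrix();print(r)
```

```text
[ 0.6062 -0.4252  0.3295] [ 0.3562  0.934   0.0009 -0.0273] [-0.0751 -0.4605 -0.7906] 0.9926628870023929 [-0.7544  0.6523  0.9227 -0.0191  1.6178 -1.5969]
[[-0.7448  0.6654 -0.0503]
 [ 0.6653  0.7463  0.0211]
 [ 0.0516 -0.0178 -0.9985]]
```

View pics/w9.png

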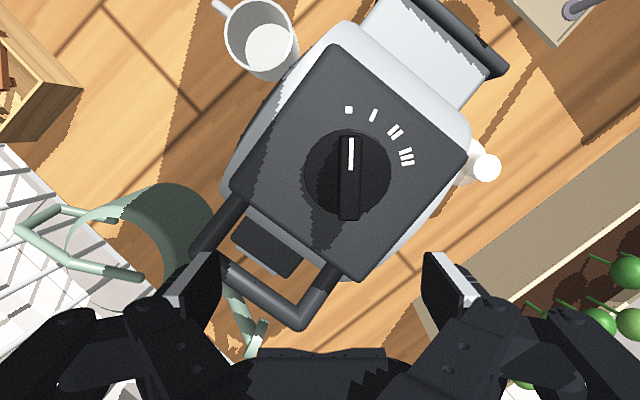

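Wrist: the dial's grip spans (350,137)-(349,220), its white line at (351,155) pointing at the first mark.

Run:
```python
from h import *
np.set_printoptions(precision=4,suppress=True)
d=np.load("w9.npy",allow_pickle=True).item()
crop(d,290,90,430,240,4,"pics/w9c.png")
c=cloud(d)
p=c[125:230,320:385].reshape(-1,3);m=(p[:,2]>.278)&(p[:,2]<.295);q=p[m];print(len(q),q.mean(0),q.min(0),q.max(0))
w,v=np.linalg.eigh(np.cov(q[:,:2].T));e=v[:,1];print(np.degrees(np.arctan2(e[1],e[0])),np.ptp((q[:,:2]-q[:,:2].mean(0))@v,axis=0))
print(((((q[:,:2]-q[:,:2].mean(0))@v).max(0)+((q[:,:2]-q[:,:2].mean(0))@v).min(0))/2))
p=c[110:240,290:400].reshape(-1,3);m=(p[:,2]>.2535)&(p[:,2]<.262);q=p[m];print("skirt",len(q),q.mean(0),(q.min(0)+q.max(0))/2)
p=c[100:240,290:450].reshape(-1,3);m=(abs(p[:,2]-.25)<.012);print(np.histogram(p[m][:,2],bins=12))
print(plane(d,[(351,140),(351,170),(350,178)],.2835))
```

```text
1895 [ 0.594  -0.3935  0.284 ] [ 0.5729 -0.414   0.2781] [ 0.6162 -0.3736  0.2865]
137.99142939385112 [0.0132 0.0493]
[-0.0002 -0.0008]
skirt 4073 [ 0.5931 -0.3934  0.2576] [ 0.5947 -0.394   0.2583]
(array([  22,   35,   77, 1614, 9911, 2225,   19,   30, 1453, 2478,  106,
          6]), array([0.2436, 0.2452, 0.2467, 0.2482, 0.2498, 0.2513, 0.2528, 0.2543,
       0.2559, 0.2574, 0.2589, 0.2605, 0.262 ]))
[[ 0.5783 -0.3786  0.2835]
 [ 0.5913 -0.3897  0.2835]
 [ 0.5944 -0.3931  0.2835]]
```

View pics/w9c.png

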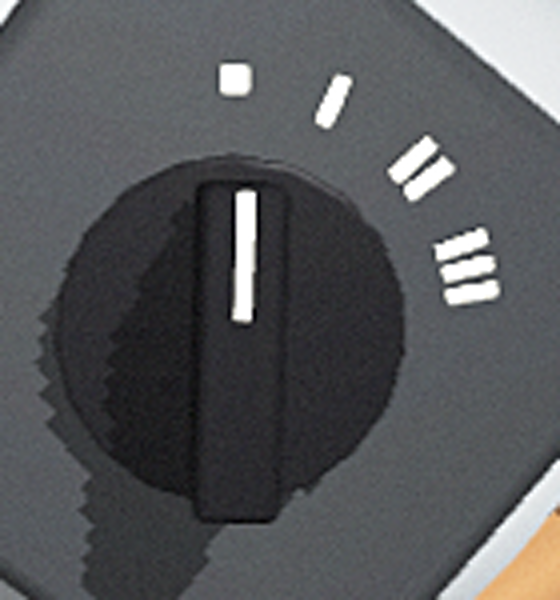

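jog_arm:
  motion:
    - [-0.6, 1.6, 0, 0, 0]
    - [-0.6, 1.5, 0, 0, 0]
    - [0, 0, 0, 0, 60]
    - [0, 0, 0, 0, 60]

```text
t: 13.27
tcp_pos: [0.5926, -0.3937, 0.3241]
tool_rot: [0.362, 0.932, 0.002, -0.031]
force: [0.6, -0.1, -0.3]
finger_gap: 0.772
```

jog_arm:
  motion:
    - [0, 0, -2, 0, 80]
    - [0, 0, -2, 0, 80]
    - [0, 0, 0, 0, 80]
    - [0, 0, 0, 0, 80]

```text
t: 13.6
tcp_pos: [0.594, -0.3967, 0.2838]
tool_rot: [0.366, 0.93, 0.001, -0.029]
force: [0.9, 0.1, -0.6]
finger_gap: 0.686
```

jog_arm:
  motion:
    - [0, 0.4, -1.2, 0, 80]
    - [0, 0, -0.8, 0, 80]
    - [0, 0, 0, 0, 80]

```text
t: 13.85
tcp_pos: [0.5951, -0.3954, 0.2652]
tool_rot: [0.367, 0.93, -0.0, -0.027]
force: [-0.4, -0.1, -0.0]
finger_gap: 0.682
```

jog_arm:
  motion:
    - [-0.1, 0.2, -0.3, 0, 150]
    - [0, 0, 0, 0, 200]
    - [0, 0, 0, 0, 255]
    - [0, 0, 0, 0, 255]
    - [0, 0, 0, 0, 255]
    - [0, 0, 0, 0, 255]
    - [0, 0, 0, 0, 255]
  squeeze: 40

```text
t: 14.43
tcp_pos: [0.5953, -0.3945, 0.2645]
tool_rot: [0.368, 0.93, -0.0, -0.025]
force: [-0.3, -0.7, -1.2]
finger_gap: 0.139
```

Run:
```python
from station import *
from h import *
d=snapshot("wrist");cv2.imwrite("pics/w10.png",d["img"][:,:,::-1]);s=sense();print(s["tcp_pos"],s["tool_rot"],s["force"],s["ft_torque"],s["finger_gap"])
```

```text
[ 0.59531116 -0.39453397  0.26445917] [ 3.67588445e-01  9.29661172e-01 -1.35237099e-04 -2.46743413e-02] [-0.10089787 -0.63399835 -2.08734856] [ 0.14094538 -0.15230659  0.05783902] 0.14240937906454482
```

View pics/w10.png

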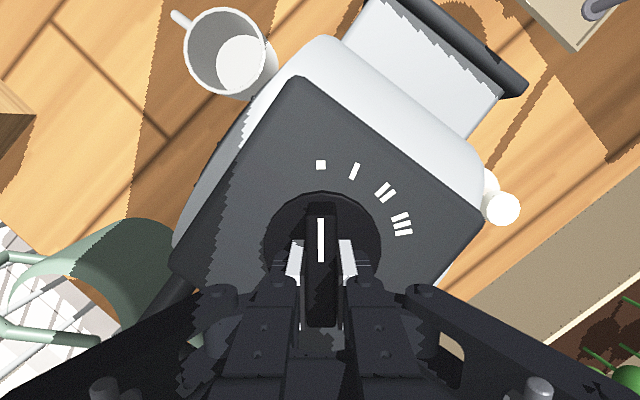

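The pads grip the bar at (320,260). Before turning, I'll check the spoon.

Run:
```python
from station import *
from h import *
np.set_printoptions(precision=4,suppress=True)
a=snapshot("top");b=snapshot("scene")
crop(b,100,150,340,320,3.3,"pics/s10.png")
for d in(a,b):
    c=cloud(d).reshape(-1,3);m=(abs(c[:,0]-.545)<.04)&(abs(c[:,1]+.068)<.04)&(c[:,2]>.291)&(c[:,2]<.31);q=c[m];print(len(q),q.mean(0),q.min(0),q.max(0))
```

```text
2 [ 0.5815 -0.0613  0.2912] [ 0.5802 -0.0636  0.2911] [ 0.5828 -0.059   0.2912]
84 [ 0.5467 -0.0703  0.293 ] [ 0.506  -0.0864  0.291 ] [ 0.5825 -0.0583  0.2964]
```

View pics/s10.png

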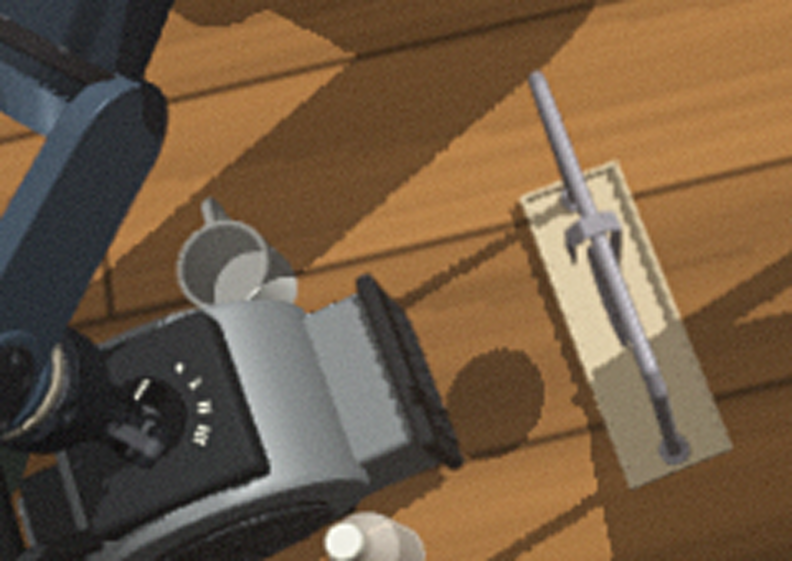

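The spoon hangs on the bar at crop (593,225), roughly in line with the outlet. Turn the dial clockwise.

jog_arm:
  motion:
    - [0, 0, 0, -5, 255]
    - [0, 0, 0, -5, 255]
    - [0, 0, 0, -5, 255]
    - [0, 0, 0, 0, 255]

```text
t: 14.92
tcp_pos: [0.5951, -0.3947, 0.2645]
tool_rot: [0.491, 0.871, 0.003, -0.025]
force: [-0.4, 0.6, -0.7]
finger_gap: 0.139
```

jog_arm:
  motion:
    - [0, 0, 0, -5, 255]
    - [0, 0, 0, -5, 255]
    - [0, 0, 0, -5, 255]
    - [0, 0, 0, -5, 255]
    - [0, 0, 0, -5, 255]
    - [0, 0, 0, -5, 255]
    - [0, 0, 0, -5, 255]
    - [0, 0, 0, -5, 255]
    - [0, 0, 0, 0, 255]

```text
t: 15.67
tcp_pos: [0.5945, -0.3946, 0.2644]
tool_rot: [0.762, 0.647, 0.011, -0.022]
force: [0.4, 0.3, -2.5]
finger_gap: 0.142
```

jog_arm:
  motion:
    - [0, 0, 0, -5, 255]
    - [0, 0, 0, -5, 255]
    - [0, 0, 0, -5, 255]

```text
t: 15.92
tcp_pos: [0.5944, -0.3945, 0.2644]
tool_rot: [0.839, 0.544, 0.013, -0.021]
force: [0.9, -0.2, -1.7]
finger_gap: 0.142
```

Run:
```python
from station import *
from h import *
d=snapshot("wrist");cv2.imwrite("pics/w11.png",d["img"][:,:,::-1]);s=sense();q=s["tool_rot"];print(s["t"],s["tcp_pos"],2*np.degrees(np.arctan2(q[1],q[0])),s["force"],s["ft_torque"],s["finger_gap"])
c=cloud(d)
```

```text
15.9667 [ 0.5943723  -0.39452675  0.26446231] 65.70996883437668 [-0.45785679 -0.62316787 -2.13650328] [-0.01301181 -0.17301279  0.14387932] 0.13678925707592166
```

View pics/w11.png

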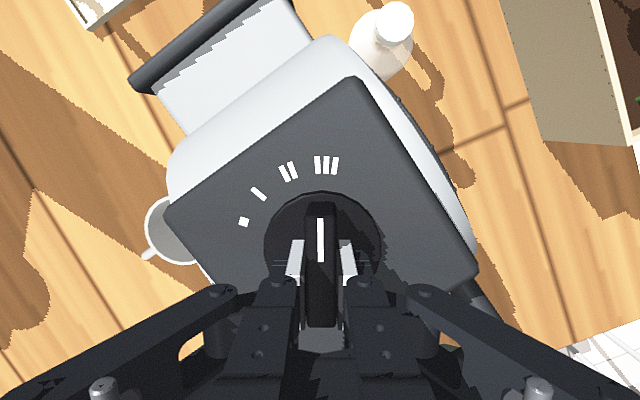

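The pointer, at (320,240), is nearly in line with the III mark at (327,165). One more small push towards the stop, then settle.

jog_arm:
  motion:
    - [0, 0, 0, -3, 255]
  squeeze: 60

```text
t: 16.05
tcp_pos: [0.5944, -0.3945, 0.2645]
tool_rot: [0.853, 0.522, 0.013, -0.02]
force: [-1.1, 1.3, -0.9]
finger_gap: 0.137
```

jog_arm:
  motion:
    - [0, 0, 0, -1, 255]
    - [0, 0, 0, -1, 255]
    - [0, 0, 0, -1, 255]
    - [0, 0, 0, -1, 255]
    - [0, 0, 0, -1, 255]

```text
t: 16.47
tcp_pos: [0.5944, -0.3944, 0.2646]
tool_rot: [0.87, 0.492, 0.013, -0.019]
force: [-0.3, -0.5, -0.9]
finger_gap: 0.134
```

Run:
```python
from station import *
from h import *
np.set_printoptions(precision=4,suppress=True)
for i in range(4):
    d=snapshot("wrist");s=sense();q=s["tool_rot"];print(s["t"],s["tcp_pos"],2*np.degrees(np.arctan2(q[1],q[0])),s["force"],s["ft_torque"],s["finger_gap"])
cv2.imwrite("pics/w12.png",d["img"][:,:,::-1])
b=snapshot("scene");crop(b,100,150,340,320,3.3,"pics/s12.png");a=snapshot("top");cv2.imwrite("pics/t12.png",a["img"][:,:,::-1])
```

```text
16.5167 [ 0.5944 -0.3944  0.2646] 58.91922873293591 [-0.5257 -0.3767 -1.2119] [-0.0255 -0.0969  1.4668] 0.1311136739502025
16.5667 [ 0.5944 -0.3944  0.2646] 58.95681575476169 [-0.8651 -1.3785 -1.2954] [ 0.005  -0.1011  1.4046] 0.13294990074277704
16.6167 [ 0.5944 -0.3944  0.2645] 58.949864304544185 [-0.0015 -0.3027 -2.1715] [-0.0507 -0.1134  1.4388] 0.13724044347723044
16.6667 [ 0.5944 -0.3944  0.2646] 58.93400918663827 [-0.586   0.0386 -1.7111] [ 0.0208 -0.152   1.4474] 0.13901181443770524
```

View pics/w12.png

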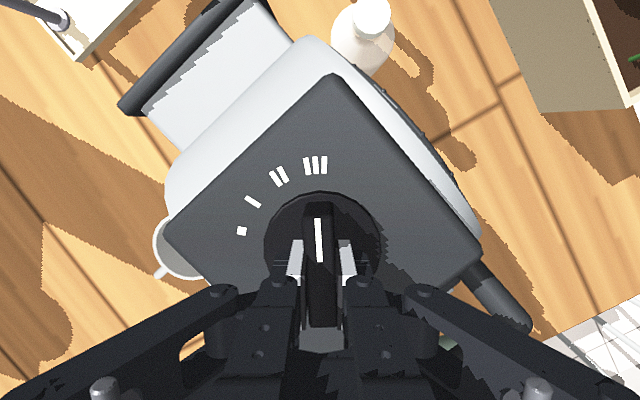

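View pics/s12.png

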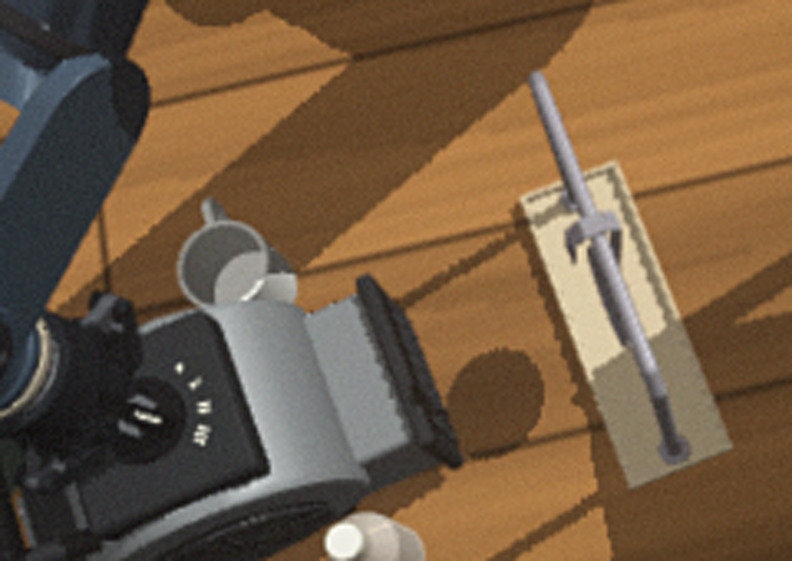

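View pics/t12.png

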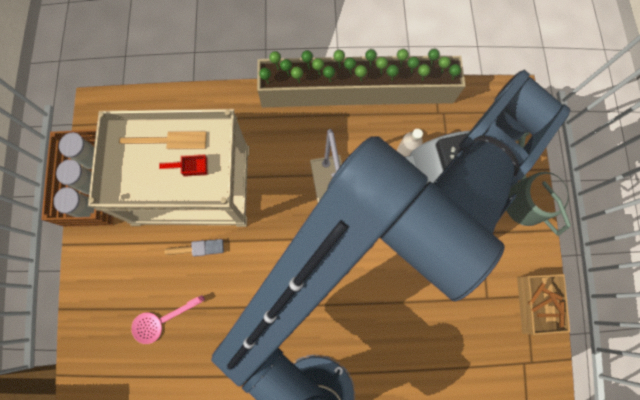

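The wrist moment is steady at about 1.4 N m, so the dial is against its end stop. The pointer lines up with the boost mark, the spoon is hanging still, and the other things I can see haven't moved. Handing in.

Run:
```python
from station import *
print(sign_off()); print(sense()["t"])
```

```text
the job is handed in; nothing more can be done
None
the job is handed in; nothing more can be done
```

I hung the strainer spoon by its crook on the drying rail, let go of it, turned the blower's dial to boost and handed in at about 16.8 s, still gripping the dial.

**Last checks**
- **Spoon:** the crook was over the bar at about x = 0.546 m and looked unchanged in the pictures from before and after the dial turn. That is about 5 mm from where I put the outlet's centre line.
- **Dial:** the wrist had turned about 78° against the 74.5° of travel. The moment was steady at about 1.4 N m and the pointer lined up with the III mark, so I take the dial to be against its end stop.
- **Other things:** the paddle, scoop, brush, mug and bottle looked unmoved. I did not check the two jars in the lower tier in the last pictures.

**What disagreed**
- The top and scene cameras differed by up to about 12 mm around the blower. I used close wrist-camera views for the final positions.
- The extra 3° or so of wrist turn past the stop is flex or slip in the grip. The picture shows the bar slightly skewed between the pads, but the hold was stable.
- Final lowering pressed the crook onto the bar with about 19 N for a moment.

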